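# Try the spring follower of the green grease pot

## Robot

A 6-joint arm with a two-finger parallel gripper is mounted at the origin on a cart in front of the work surface, level with it; the furniture and walls round the work are solid. World frame = base frame: x ahead of the robot, y to its left, z up, the work surface at z = 0. Lengths are in m, angles in degrees, forces in N, time in s.
With the tool pointing down it reaches from about 0.375 to 0.75 m from the base axis. Payload 9 kg.
Tool frame: the origin (TCP) lies where the fingers leave the gripper's body, on its centre line; the fingertips stand 73 mm ahead of it and the grasp point (between the pads) lies 54 mm ahead of it (manip.grasp_offset is the distance from the TCP to the grasp point, in m); y points along the fingers, x is the direction in which the jaws open and shut, and the axes are right-handed (so a half turn about y gives the same grasp; the last joint's range is limited). The gripper opens to 85 mm and grips with 20 to 120 N. Pads are 22 mm wide; open, the fingers measure 114 mm over their backs; the gripper's body (76 mm by 85 mm) begins 54 mm behind the grasp point. The pads swing forward as they close: fully open they stand 13 mm farther back than shut.
Start: joints at [50.609, 5.964, 5.575, 89.605, 0, 77.527], TCP at [0.272, 0.535, 0.304] pointing down, gripper open.
Joint ranges: [-171.21, 171.21], [-48.23, 106.86], [-62.78, 66.21], [-105.2, 120.99], [-86.42, 89.51], [-180, 180]. Speed limits (degrees/s): [127.2, 127.2, 147.25, 180, 180, 180].

## Interface

Orientations are given as [roll, pitch, yaw] about the fixed x, y, z axes, in that order (R = Rz(yaw) Ry(pitch) Rx(roll)).
In Python, from bench import manip gives the robot as it stands. The module is installed in compiled form; this text tells all that it offers.
- The arm moves only by the tool arm_command, never from a script. Its argument "steps" is a list of rows, each an object of numbers: "jaw": the closure, from 0 (fully open) to 1 (shut); "x", "y", "z": the shift along the world's x, y, z in m; "wx", "wy", "wz": the turn, a rotation vector about the world's x, y, z in rad. In form: [{"jaw": .., "x": .., "y": .., "z": .., "wx": .., "wy": .., "wz": ..}, ...]. A call has 1 to 12 rows; each row shifts and turns the commanded pose from where the row before left it; what a row does not reach is not made up. A row lasts 1/10 s, in which the tool goes at most 50 mm and 8.59 degrees, less where a joint would pass 70% of its speed; a pose out of reach is approached as far as the arm can. A call is refused whole if a number of a shift passes 0.05 or a number of a turn 0.15, either way. A call with a gripper value outside its range is refused whole. The fingers move at their own pace and stop on an object; "grip_force" is the grip in N (left out, the last holds). Time passes only in rows, so rows that do not move let the fingers close. It gives the time, the measured TCP pose, the force and the opening at its end, in the units of the state.
- manip.sense(): the state, without advancing time (a new reading comes with each control period).
- manip.get_image(name): name is "side" or "top" or "wrist"; returns the picture (420x560x3 uint8, red, green, blue); there is no depth.
- manip.get_calibration(name): a dict with "fx", "fy", "cx", "cy" (pixels), "R" (3x3) and "t" (3): a world point X has camera coordinates R X + t. Camera axes: x right, y down, z forward; pixel columns grow to the right and rows downward; lengths in m; the calibration is good to about 2 mm. A picture is of the moment at which its call begins: read the wrist's pose just before it. get_calibration takes no time and is no camera call; for the wrist camera it gives the pose at the moment of the call.
- manip.finish_job(): hands the job in, once; it reports no verdict.
Trained networks look in the newest picture that a camera, given by its name, has taken for a name from the list of things; names that differ only in an ending like _2 or _b are one class to them, and where a whole thing is asked for, a point or a joint stands for the part that bears it (a point fixed in the world has none). Each returns a list of dicts, best first, with "confidence" (0 to 1); they miss things now and then, are a little off and sometimes report something else, mostly with a low value. They report only what shows in the picture. A call takes as long as a camera call.
- manip.find_in(camera, name): "position" ([x, y, z] in m, in world coordinates, good to about 4 mm: the middle of the surface that is visible of it).
- manip.regions_of(camera, name): "region" (420x560 bool, what is visible of it).
The state is a dict: "t": time; "q": joint angles; "dq": joint speeds; "tau": joint torques, N m; "position": TCP position; "eef_rot": TCP orientation; "ft_force": force on the tool from outside, world axes, zero at the start; "moment": the same for the moment, N m; "opening": finger opening in m.
Only numpy, scipy, OpenCV 4.12 (cv2) and the standard library are available. Lean on these libraries where they do the work, as an engineer would, in place of code of your own. Each camera call takes 0.05 s, during which the arm holds its last target.

## Task

The spring follower plate in the green grease pot has just been refitted, so try it out: take the flat steel tamper by its wooden handle, set it about centrally on the green pot's plate and press squarely down until the plate bottoms out level, and keep it there for about a second. Then let the plate rise again and stand the tamper upright on the counter, clear of both pots. Leave the blue pot's plate alone.

Things in the scene. Friction and masses are not known exactly. Their poses are not given: they have to be found in the camera images.
- tamper_grip (a point): Hand tamper standing upright and loose on the counter, 99 mm tall, about 0.32 kg: a flat round steel foot 58 mm across and 15 mm high (its flat face is the underside), a thin steel stem 16 mm across, a 25 mm brass collar, and on top an upright round wooden handle 32 mm across that runs from 51 to 99 mm above the underside. This point is on its axis in the middle of the handle, 75 mm above the flat underside. z points up along the handle; it is round, so yaw does not matter.
- green_plate_top (a point): Centre of the flat upper face of the round grey metal follower plate (80 mm across) inside the green pot. The pot is an open-topped green-painted round pot fixed to the counter, 92 mm across outside, 84 mm inside, rim 71 mm above the counter, on a dark foot flange 108 mm across. Unpressed, the plate's face lies 62 mm above the counter, 9 mm below the rim. z points up, square to the plate; the plate can rock a little on its spring if pressed off centre or askew.
- green_plate (a joint): How far the green pot's plate is pressed down, in m: 0 = up at rest, 0.018 = bottomed out on its solid stop. The spring needs about 5 N to start moving and about 11 N just before the stop (weight of the tamper included), and pushes the plate back up when let go.
- blue_plate_top (a point): Centre of the upper face of the plate in the second pot, which is the same in every way but painted blue. Not to be pressed.

How it is judged:
By the outcome, as a careful person would: the job done as asked, in the order asked, and still so for the second after the job is handed in, with the robot touching nothing.
It also fails if it takes over 51 s, if anything falls off the work surface, if the arm or the gripper's body presses on something with over 40 N, if the wrist force passes 120 N, or if a joint passes its speed limit or range.

## Working session

There is one attempt and no reset: what is moved stays moved. The work goes in short steps, Python scripts to look and compute and a tool call to move; the robot and the scene stay as the last step left them, time stands still between calls to the robot, and variables do not carry over. Pictures are saved under pics/ and viewed, and the job is handed in when it is done.

Besides the shell and the picture viewer there is one more tool, called after ">>>" as name(argument=value, ...) on one line, values as JSON. arm_command: Moves the arm, as the interface text tells. Its arguments: {"type":"object","properties":{"steps":{"type":"array"},"grip_force":{"type":"number"}},"required":["steps"]}

```bash
mkdir -p pics; python3 - <<'E'
from bench import manip
import cv2
print(manip.sense())
for c in ["side","top"]:
    im=manip.get_image(c); cv2.imwrite(f"pics/{c}0.png",im[:,:,::-1])
    for n in ["tamper_grip","green_plate_top","blue_plate_top"]:
        print(c,n,[(d["position"],d["confidence"]) for d in manip.find_in(c,n)][:3])
E
```

```text
{'t': 0.0, 'q': array([5.06088674e+01, 5.99703991e+00, 5.52776973e+00, 8.96047106e+01,
       1.33769663e-03, 7.75265962e+01]), 'dq': array([-0.0281464 ,  0.05942034,  0.02994188,  0.05730001,  0.00984789,
       -0.12510592]), 'tau': array([ 1.76918566e-03, -5.56932056e+01,  5.03646076e+01,  1.69242098e-02,
       -1.80877992e-04, -4.98789650e-07]), 'position': array([0.27146229, 0.53481601, 0.30314522]), 'eef_rot': array([-8.99827150e+01,  7.19455952e-02,  6.30822812e+01]), 'ft_force': array([0.72627236, 0.04725229, 0.1729961 ]), 'moment': array([ 0.00612797,  0.05865943, -0.03212   ]), 'opening': 0.08539570426354515}
side tamper_grip []
side green_plate_top [([0.5777, -0.1322, 0.0594], 0.93)]
side blue_plate_top [([0.5758, 0.1277, 0.0616], 0.84), ([0.4698, -0.04, 0.0353], 0.47)]
top tamper_grip [([0.4656, -0.0219, 0.018], 0.77), ([0.5731, -0.1354, 0.0611], 0.42)]
top green_plate_top [([0.5828, -0.1379, 0.0659], 0.95)]
top blue_plate_top [([0.5729, 0.1202, 0.0598], 0.65)]
```

View pics/side0.png

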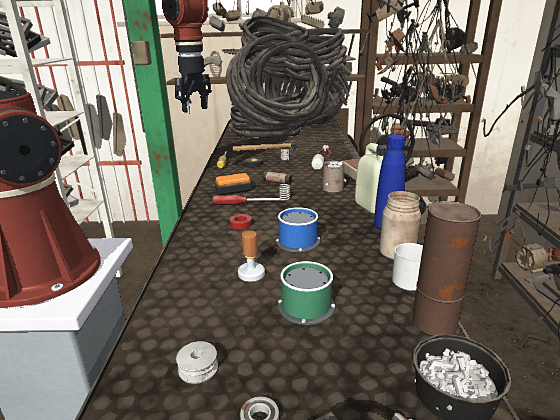

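View pics/top0.png

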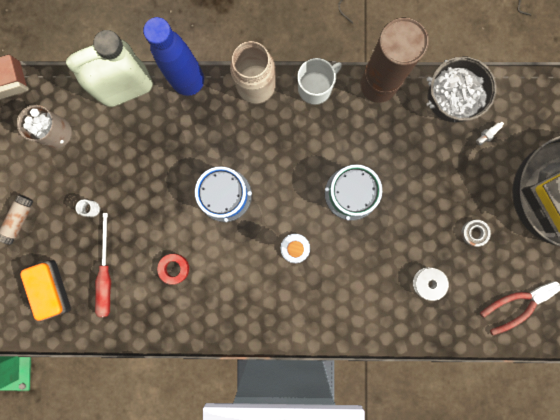

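The side view shows the tamper upright (handle ~250,245), the green pot at (306,290) and the blue pot at (298,228). The top view shows the tamper at (295,249), the green plate at (355,190) and the blue plate at (222,192). Next I'll measure these precisely.

```bash
cat > h.py <<'E'
from bench import manip
import numpy as np, cv2
def ray(c,u,v,z,cal=None):
    k=cal or manip.get_calibration(c); R=np.array(k["R"]);t=np.array(k["t"])
    d=R.T@np.array([(u-k["cx"])/k["fx"],(v-k["cy"])/k["fy"],1]); o=-R.T@t
    return o+d*(z-o[2])/d[2]
def blob(m,u,v):
    n,l,s,c=cv2.connectedComponentsWithStats(m.astype(np.uint8))
    i=min((i for i in range(1,n) if s[i,4]>30),key=lambda i:np.hypot(*(c[i]-[u,v])))
    return l==i,s[i],c[i]
E
python3 - <<'E'
from h import *
im=cv2.imread("pics/top0.png"); hsv=cv2.cvtColor(im,cv2.COLOR_BGR2HSV)
H,S,V=cv2.split(hsv)
k=manip.get_calibration("top");print("cam",-np.array(k["R"]).T@k["t"])
m,s,c=blob((H<20)&(S>150)&(V>120),295,249);print("handle top",s,c,ray("top",*c,.097))
for n,(u,v) in {"green":(355,190),"blue":(222,192)}.items():
    for cam in ["top"]:
        m,s,c=blob((S<60)&(V>110),u,v); 
        cs,_=cv2.findContours(m.astype(np.uint8),0,1);e=cv2.fitEllipse(cv2.convexHull(max(cs,key=len)));print(n,s,c,e,ray(cam,*e[0],.062))
im=cv2.imread("pics/side0.png"); hsv=cv2.cvtColor(im,cv2.COLOR_BGR2HSV)
H,S,V=cv2.split(hsv)
m,s,c=blob((H<20)&(S>130)&(V>80),250,245);print("side handle",s,c,ray("side",*c,.075))
E
python3 - <<'E'
from h import *
for cam in ["top","side"]:
  im=manip.get_image(cam)
  for n,z in [("tamper_grip",0.06),("green_plate_top",.062),("blue_plate_top",.062)]:
    for r in manip.regions_of(cam,n)[:2]:
        ys,xs=np.nonzero(r["region"]); 
        cs,_=cv2.findContours(r["region"].astype(np.uint8),0,1);cc=max(cs,key=len)
        e=cv2.fitEllipse(cv2.convexHull(cc))[0] if len(cc)>5 else (0,0)
        print(cam,n,r["confidence"],xs.min(),xs.max(),ys.min(),ys.max(),xs.mean(),ys.mean(),e,ray(cam,*e,z))
E
```

```text
cam [ 0.48263458 -0.00960463  0.97186665]
handle top [288 242  15  15 178] [294.96629213 248.73033708] [ 0.46638283 -0.02112245  0.097     ]
green [ 325  164   58   58 2171] [354.68631967 191.62920313] ((353.87451171875, 191.94981384277344), (54.456565856933594, 58.668731689453125), 48.21855926513672) [ 0.57376456 -0.13211217  0.062     ]
blue [ 194  166   59   57 2195] [222.66287016 193.27015945] ((223.1513671875, 193.66014099121094), (54.45949172973633, 59.5675163269043), 124.1825942993164) [0.56885004 0.11543684 0.062     ]
side handle [242 230  16  28 372] [249.36290323 243.37634409] [ 0.46724092 -0.02295151  0.075     ]
top tamper_grip 0.66 280 308 234 262 294.3409436834094 247.65601217656013 (294.3667297363281, 247.65603637695312) [ 0.46770781 -0.02046487  0.06      ]
top green_plate_top 0.94 334 376 169 211 354.6798586572438 190.12155477031803 (354.6684875488281, 190.05999755859375) [ 0.57735989 -0.13360661  0.062     ]
top blue_plate_top 0.81 199 241 171 213 220.09931506849315 191.9041095890411 (220.14202880859375, 191.86927795410156) [0.57222494 0.1212159  0.062     ]
side tamper_grip 0.86 238 264 231 281 250.44484848484848 258.87030303030303 (250.16668701171875, 256.55938720703125) [ 0.46993151 -0.05087891  0.06      ]
side green_plate_top 0.67 285 328 267 289 306.1761517615176 277.7235772357724 (306.240478515625, 277.8011474609375) [ 0.57817941 -0.13338637  0.062     ]
side green_plate_top 0.5 283 313 212 222 297.55434782608694 217.15579710144928 (297.5675048828125, 217.24559020996094) [0.57310018 0.12672826 0.062     ]
side blue_plate_top 0.58 281 314 212 223 296.91445427728615 217.58702064896755 (296.8338928222656, 217.65371704101562) [0.5712461 0.1245082 0.062    ]
```

>>> arm_command(steps=[{"jaw":0,"x":0.016,"y":-0.046,"z":-0.004},{"jaw":0,"x":0.016,"y":-0.046,"z":-0.004},{"jaw":0,"x":0.016,"y":-0.046,"z":-0.004},{"jaw":0,"x":0.016,"y":-0.046,"z":-0.004},{"jaw":0,"x":0.016,"y":-0.046,"z":-0.004},{"jaw":0,"x":0.016,"y":-0.046,"z":-0.004},{"jaw":0,"x":0.016,"y":-0.046,"z":-0.004},{"jaw":0,"x":0.016,"y":-0.046,"z":-0.004},{"jaw":0,"x":0.016,"y":-0.046,"z":-0.004},{"jaw":0,"x":0.016,"y":-0.046,"z":-0.004},{"jaw":0,"x":0.016,"y":-0.046,"z":-0.004},{"jaw":0}])

```text
validation failed for argument at $.st...
```

```bash
python3 - <<'E'
from h import *
s=manip.sense();print(s["t"],s["position"],s["eef_rot"],s["dq"].round(1),manip.grasp_offset)
k=manip.get_calibration("wrist")
im=manip.get_image("wrist");cv2.imwrite("pics/w1.png",im[:,:,::-1])
for n in ["tamper_grip","green_plate_top"]: print(n,[(d["position"],d["confidence"]) for d in manip.find_in("wrist",n)][:3])
E
```

```text
0.8 [0.27163973 0.53501673 0.30391599] [-9.00001689e+01 -5.20143270e-03  6.30821278e+01] [ 0.  -0.   0.   0.  -0.2  0. ] 0.0539
tamper_grip []
green_plate_top []
```

View pics/w1.png

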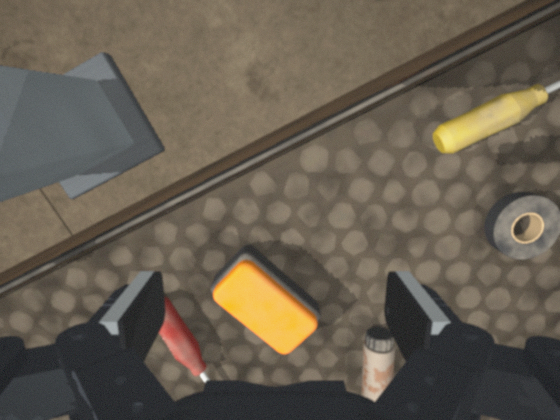

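The move was refused because a row was incomplete, and the wrist view shows the arm still at its start. I'll resend it with all seven keys in every row.

>>> arm_command(steps=[{"jaw":0,"x":0.016,"y":-0.046,"z":-0.004,"wx":0,"wy":0,"wz":0},{"jaw":0,"x":0.016,"y":-0.046,"z":-0.004,"wx":0,"wy":0,"wz":0},{"jaw":0,"x":0.016,"y":-0.046,"z":-0.004,"wx":0,"wy":0,"wz":0},{"jaw":0,"x":0.016,"y":-0.046,"z":-0.004,"wx":0,"wy":0,"wz":0},{"jaw":0,"x":0.016,"y":-0.046,"z":-0.004,"wx":0,"wy":0,"wz":0},{"jaw":0,"x":0.016,"y":-0.046,"z":-0.004,"wx":0,"wy":0,"wz":0},{"jaw":0,"x":0.016,"y":-0.046,"z":-0.004,"wx":0,"wy":0,"wz":0},{"jaw":0,"x":0.016,"y":-0.046,"z":-0.004,"wx":0,"wy":0,"wz":0},{"jaw":0,"x":0.016,"y":-0.046,"z":-0.004,"wx":0,"wy":0,"wz":0},{"jaw":0,"x":0.016,"y":-0.046,"z":-0.004,"wx":0,"wy":0,"wz":0},{"jaw":0,"x":0.016,"y":-0.046,"z":-0.004,"wx":0,"wy":0,"wz":0},{"jaw":0,"x":0,"y":0,"z":0,"wx":0,"wy":0,"wz":0}])

```text
t: 2.15
position: [0.4487, 0.0242, 0.2593]
eef_rot: [-90.0, 0.1, 62.7]
ft_force: [-0.7, -0.3, -0.2]
opening: 0.0852
```

```bash
python3 - <<'E'
from h import *
s=manip.sense();print(s["t"],s["position"],s["eef_rot"],s["dq"].round(1),s["q"].round(1))
k=manip.get_calibration("wrist")
im=manip.get_image("wrist");cv2.imwrite("pics/w2.png",im[:,:,::-1])
for n in ["tamper_grip","green_plate_top"]: print(n,[(d["position"],d["confidence"]) for d in manip.find_in("wrist",n)][:3])
E
```

```text
2.15 [0.44868283 0.02421983 0.25928036] [-9.00330014e+01  5.73889660e-02  6.27175332e+01] [ 5.5 -1.7 -0.6  2.6  1.7  5.3] [-13.6 -21.2 -24.   87.1  -0.1  13.6]
tamper_grip [([0.4623, -0.0129, 0.0566], 0.64)]
green_plate_top [([0.5549, -0.1236, 0.0605], 0.91)]
```

View pics/w2.png

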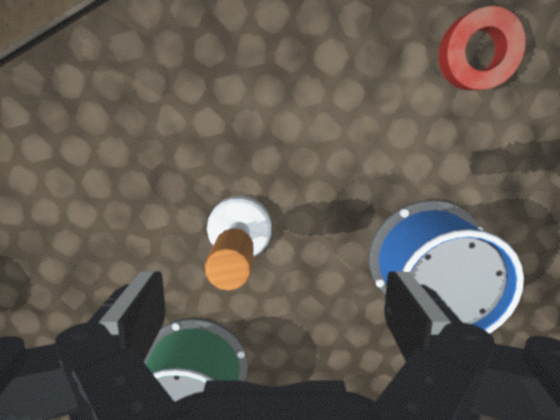

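The wrist view shows the handle top at about (228,268), the foot at (240,228) and the blue pot at the right.

```bash
python3 - <<'E'
from h import *
s=manip.sense();print(s["t"],s["position"],s["eef_rot"])
k=manip.get_calibration("wrist")
im=manip.get_image("wrist")
H,S,V=cv2.split(cv2.cvtColor(im,cv2.COLOR_RGB2HSV))
m,st,c=blob((H<20)&(S>140)&(V>190),228,268);print(st,c,ray("wrist",*c,.099,k))
m,st,c=blob((S<40)&(V>160),240,228);cs,_=cv2.findContours(m.astype(np.uint8),0,1);e=cv2.fitEllipse(cv2.convexHull(max(cs,key=len)));print(e,ray("wrist",*e[0],.012,k))
E
```

```text
2.3 [0.44749708 0.02905356 0.25997538] [-8.99788360e+01 -1.81135672e-02  6.30309213e+01]
[ 200  254   43   39 1317] [220.67577828 273.19058466] [ 0.46559559 -0.02184421  0.099     ]
((233.65284729003906, 231.3324432373047), (59.952571868896484, 63.95442199707031), 104.84590911865234) [ 0.46517398 -0.02212614  0.012     ]
```

>>> arm_command(steps=[{"jaw":0,"x":0.009,"y":-0.0255,"z":0,"wx":0,"wy":0,"wz":0},{"jaw":0,"x":0.009,"y":-0.0255,"z":0,"wx":0,"wy":0,"wz":0},{"jaw":0,"x":0,"y":0,"z":-0.02,"wx":0,"wy":0,"wz":0},{"jaw":0,"x":0,"y":0,"z":-0.03,"wx":0,"wy":0,"wz":0},{"jaw":0,"x":0,"y":0,"z":-0.03,"wx":0,"wy":0,"wz":0},{"jaw":0,"x":0,"y":0,"z":-0.03,"wx":0,"wy":0,"wz":0},{"jaw":0,"x":0,"y":0,"z":-0.019,"wx":0,"wy":0,"wz":0},{"jaw":0,"x":0,"y":0,"z":0,"wx":0,"wy":0,"wz":0},{"jaw":0,"x":0,"y":0,"z":0,"wx":0,"wy":0,"wz":0}])

```text
t: 3.25
position: [0.4657, -0.021, 0.1317]
eef_rot: [-90.0, -0.0, 63.2]
ft_force: [0.1, -0.4, 0.8]
opening: 0.0856
```

```bash
python3 - <<'E'
from h import *
s=manip.sense();print(s["t"],s["position"],s["eef_rot"],s["ft_force"])
cv2.imwrite("pics/w3.png",manip.get_image("wrist")[:,:,::-1])
E
```

```text
3.25 [ 0.46568374 -0.02096757  0.13165269] [-9.00109771e+01 -9.73691469e-03  6.31896497e+01] [ 0.06556968 -0.36716868  0.78320307]
```

View pics/w3.png

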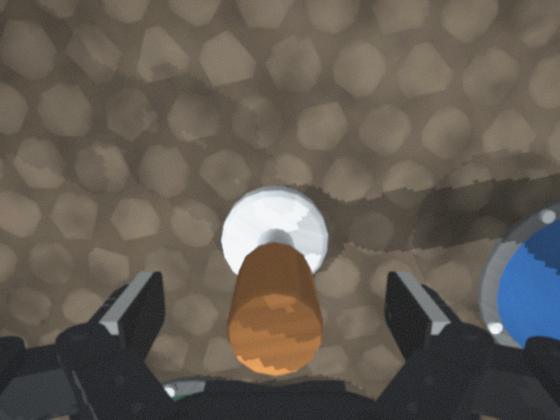

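The handle is centred between the pads, at about (276,310). I'll close firmly.

>>> arm_command(steps=[{"jaw":1,"x":0,"y":0,"z":0,"wx":0,"wy":0,"wz":0},{"jaw":1,"x":0,"y":0,"z":0,"wx":0,"wy":0,"wz":0},{"jaw":1,"x":0,"y":0,"z":0,"wx":0,"wy":0,"wz":0},{"jaw":1,"x":0,"y":0,"z":0,"wx":0,"wy":0,"wz":0},{"jaw":1,"x":0,"y":0,"z":0,"wx":0,"wy":0,"wz":0},{"jaw":1,"x":0,"y":0,"z":0,"wx":0,"wy":0,"wz":0},{"jaw":1,"x":0,"y":0,"z":0,"wx":0,"wy":0,"wz":0},{"jaw":1,"x":0,"y":0,"z":0,"wx":0,"wy":0,"wz":0}], grip_force=80)

```text
t: 4.1
position: [0.466, -0.022, 0.1315]
eef_rot: [-90.1, -0.0, 63.1]
ft_force: [-0.1, 2.0, 5.3]
opening: 0.0304
```

```bash
python3 - <<'E'
from h import *
s=manip.sense();print(s["t"],s["position"],s["eef_rot"],s["ft_force"],s["opening"])
E
```

```text
4.1 [ 0.46597881 -0.02203094  0.13151073] [-9.00520653e+01 -2.51186815e-02  6.30840785e+01] [-0.0649362   1.9875703   5.25407761] 0.030403682859682413
```

Gripped. Lifting straight up by 0.12 m.

>>> arm_command(steps=[{"jaw":1,"x":0,"y":0,"z":0.01,"wx":0,"wy":0,"wz":0},{"jaw":1,"x":0,"y":0,"z":0.02,"wx":0,"wy":0,"wz":0},{"jaw":1,"x":0,"y":0,"z":0.03,"wx":0,"wy":0,"wz":0},{"jaw":1,"x":0,"y":0,"z":0.03,"wx":0,"wy":0,"wz":0},{"jaw":1,"x":0,"y":0,"z":0.02,"wx":0,"wy":0,"wz":0},{"jaw":1,"x":0,"y":0,"z":0.01,"wx":0,"wy":0,"wz":0},{"jaw":1,"x":0,"y":0,"z":0,"wx":0,"wy":0,"wz":0},{"jaw":1,"x":0,"y":0,"z":0,"wx":0,"wy":0,"wz":0}])

```text
t: 4.9
position: [0.4653, -0.0219, 0.2498]
eef_rot: [-89.9, 0.0, 63.1]
ft_force: [-0.6, 0.2, -3.0]
opening: 0.0302
```

```bash
python3 - <<'E'
from h import *
s=manip.sense();print(s["t"],s["position"],s["eef_rot"],s["ft_force"],s["opening"])
k=manip.get_calibration("wrist");im=manip.get_image("wrist");cv2.imwrite("pics/w4.png",im[:,:,::-1])
H,S,V=cv2.split(cv2.cvtColor(im,cv2.COLOR_RGB2HSV))
i2=manip.get_image("side");cv2.imwrite("pics/s4.png",cv2.resize(i2[100:300,150:400],None,fx=3,fy=3)[:,:,::-1])
E
```

```text
4.9 [ 0.46527029 -0.02191487  0.24984042] [-8.99167231e+01  1.05987895e-02  6.30788918e+01] [-0.61592566  0.19324698 -2.95440561] 0.03022516367437659
```

View pics/w4.png

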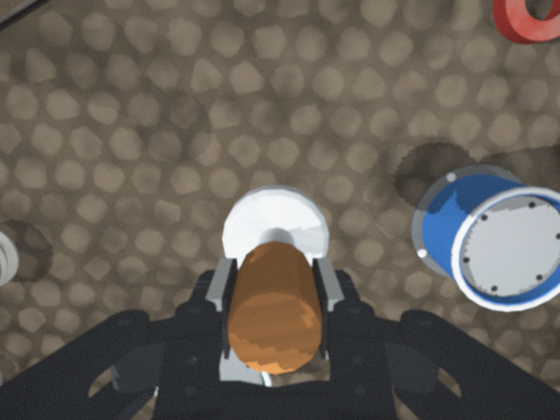

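View pics/s4.png

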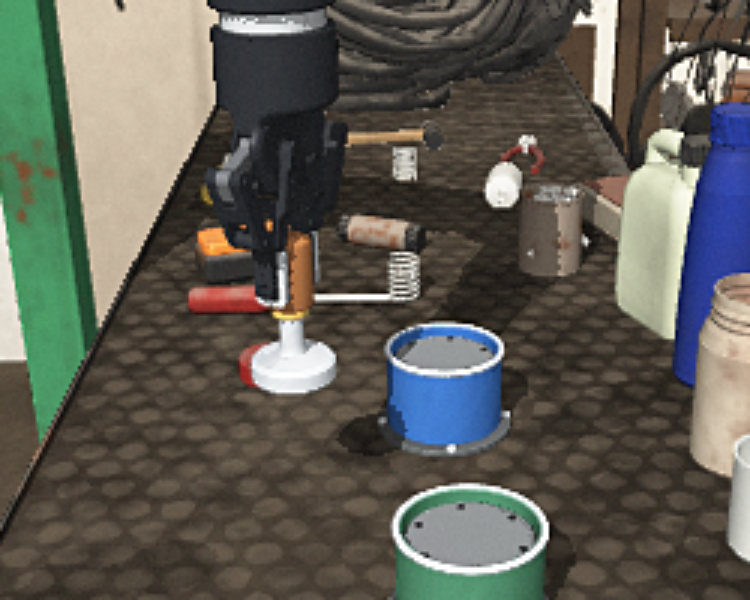

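The tamper hangs upright. In the wrist view the foot is at (275,238), the same as before the lift. Moving over the green pot now.

>>> arm_command(steps=[{"jaw":1,"x":0.012,"y":-0.012,"z":0,"wx":0,"wy":0,"wz":0},{"jaw":1,"x":0.022,"y":-0.022,"z":0,"wx":0,"wy":0,"wz":0},{"jaw":1,"x":0.022,"y":-0.022,"z":0,"wx":0,"wy":0,"wz":0},{"jaw":1,"x":0.022,"y":-0.022,"z":0,"wx":0,"wy":0,"wz":0},{"jaw":1,"x":0.022,"y":-0.022,"z":0,"wx":0,"wy":0,"wz":0},{"jaw":1,"x":0.012,"y":-0.012,"z":0,"wx":0,"wy":0,"wz":0},{"jaw":1,"x":0,"y":0,"z":0,"wx":0,"wy":0,"wz":0},{"jaw":1,"x":0,"y":0,"z":0,"wx":0,"wy":0,"wz":0},{"jaw":1,"x":0,"y":0,"z":0,"wx":0,"wy":0,"wz":0}])

```text
t: 5.9
position: [0.577, -0.1333, 0.2504]
eef_rot: [-89.9, -0.0, 63.1]
ft_force: [-0.0, -0.5, -3.2]
opening: 0.0305
```

```bash
python3 - <<'E'
from h import *
s=manip.sense();print(s["t"],s["position"],s["eef_rot"],s["ft_force"],s["moment"])
im=manip.get_image("wrist");cv2.imwrite("pics/w5.png",im[:,:,::-1])
k=manip.get_calibration("wrist");print(-np.array(k["R"]).T@k["t"])
i2=manip.get_image("side");cv2.imwrite("pics/s5.png",cv2.resize(i2[150:350,180:430],None,fx=3,fy=3)[:,:,::-1])
E
```

```text
5.9 [ 0.57701619 -0.13330804  0.25036069] [-8.99275009e+01 -6.22419796e-03  6.31053481e+01] [-0.02305581 -0.53274318 -3.2379664 ] [ 0.01585431  0.03543934 -0.00082266]
[ 0.51537421 -0.10289407  0.31990687]
```

View pics/w5.png

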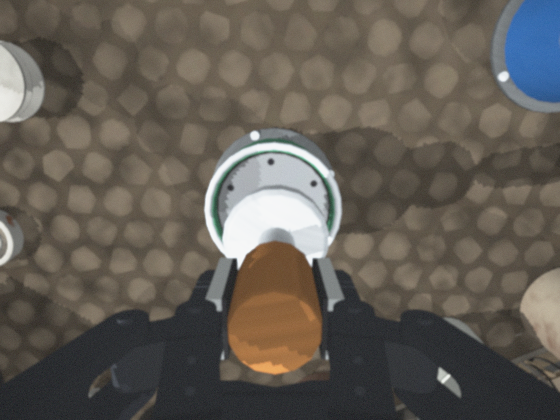

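View pics/s5.png

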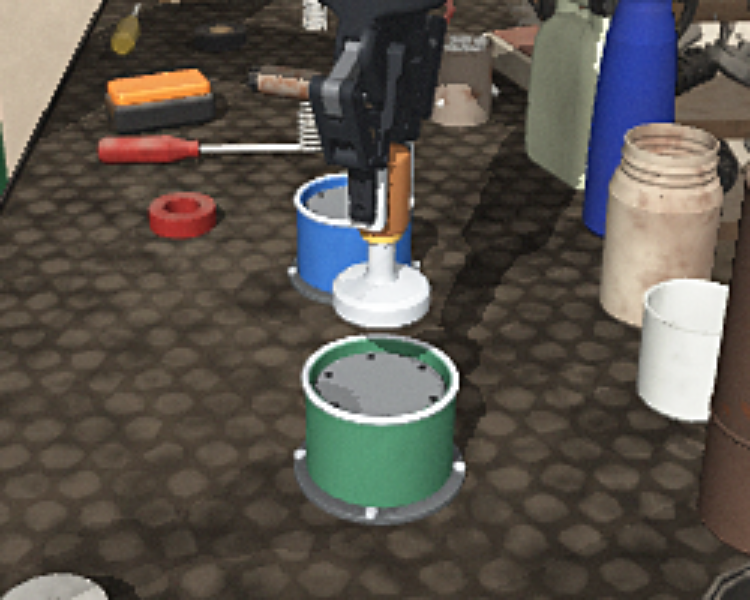

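The pot rim centre is at u≈273 and the foot at 275, so they line up along that axis. I'll check the other axis with a rim fit.

```bash
python3 - <<'E'
from h import *
from scipy.optimize import least_squares
im=cv2.imread("pics/w5.png");k=manip.get_calibration("wrist")
H,S,V=cv2.split(cv2.cvtColor(im,cv2.COLOR_BGR2HSV))
P=[]
for a in np.radians(np.arange(-170,-5,5)):   # outermost white along rays
    best=None
    for r in range(50,95):
        u=273+r*np.cos(a);v=210+r*np.sin(a)
        if S[int(v),int(u)]<45 and V[int(v),int(u)]>190: best=(u,v)
    if best and best[1]<240: P.append(ray("wrist",*best,.071,k)[:2])
P=np.array(P)
f=least_squares(lambda p:np.hypot(*(P-p).T)-.0455,[.577,-.133],loss="soft_l1",f_scale=.001)
g=least_squares(lambda p:np.hypot(*(P-p[:2]).T)-p[2],[.577,-.133,.046],loss="soft_l1",f_scale=.001)
print(len(P),f.x,np.abs(f.fun).mean(),g.x)
E
```

```text
33 [ 0.57568534 -0.13481688] 0.0007703319334841517 [ 0.57760054 -0.1357335   0.04722582]
```

>>> arm_command(steps=[{"jaw":1,"x":0,"y":-0.001,"z":-0.01,"wx":0,"wy":0,"wz":0},{"jaw":1,"x":0,"y":0,"z":-0.015,"wx":0,"wy":0,"wz":0},{"jaw":1,"x":0,"y":0,"z":-0.015,"wx":0,"wy":0,"wz":0},{"jaw":1,"x":0,"y":0,"z":-0.01,"wx":0,"wy":0,"wz":0},{"jaw":1,"x":0,"y":0,"z":-0.004,"wx":0,"wy":0,"wz":0},{"jaw":1,"x":0,"y":0,"z":0,"wx":0,"wy":0,"wz":0},{"jaw":1,"x":0,"y":0,"z":0,"wx":0,"wy":0,"wz":0}])

```text
t: 6.7
position: [0.5778, -0.1351, 0.1973]
eef_rot: [-90.0, -0.0, 63.1]
ft_force: [0.0, -0.1, -2.9]
opening: 0.0307
```

>>> arm_command(steps=[{"jaw":1,"x":0,"y":0,"z":-0.003,"wx":0,"wy":0,"wz":0},{"jaw":1,"x":0,"y":0,"z":-0.003,"wx":0,"wy":0,"wz":0},{"jaw":1,"x":0,"y":0,"z":-0.003,"wx":0,"wy":0,"wz":0},{"jaw":1,"x":0,"y":0,"z":0,"wx":0,"wy":0,"wz":0},{"jaw":1,"x":0,"y":0,"z":0,"wx":0,"wy":0,"wz":0}])

```text
t: 7.2
position: [0.578, -0.1352, 0.1886]
eef_rot: [-90.1, -0.0, 63.1]
ft_force: [0.8, 0.8, 3.5]
opening: 0.0304
```

>>> arm_command(steps=[{"jaw":1,"x":0,"y":0,"z":-0.003,"wx":0,"wy":0,"wz":0},{"jaw":1,"x":0,"y":0,"z":-0.003,"wx":0,"wy":0,"wz":0},{"jaw":1,"x":0,"y":0,"z":-0.003,"wx":0,"wy":0,"wz":0},{"jaw":1,"x":0,"y":0,"z":-0.003,"wx":0,"wy":0,"wz":0},{"jaw":1,"x":0,"y":0,"z":0,"wx":0,"wy":0,"wz":0},{"jaw":1,"x":0,"y":0,"z":0,"wx":0,"wy":0,"wz":0}])

```text
t: 7.8
position: [0.5781, -0.1352, 0.177]
eef_rot: [-90.1, -0.0, 63.1]
ft_force: [-0.3, 0.0, 7.7]
opening: 0.0305
```

>>> arm_command(steps=[{"jaw":1,"x":0,"y":0,"z":-0.001,"wx":0,"wy":0,"wz":0},{"jaw":1,"x":0,"y":0,"z":-0.001,"wx":0,"wy":0,"wz":0},{"jaw":1,"x":0,"y":0,"z":0,"wx":0,"wy":0,"wz":0}])

```text
t: 8.1
position: [0.5782, -0.1352, 0.1753]
eef_rot: [-90.1, -0.0, 63.1]
ft_force: [-0.9, 0.1, 8.1]
opening: 0.0303
```

>>> arm_command(steps=[{"jaw":1,"x":0,"y":0,"z":-0.001,"wx":0,"wy":0,"wz":0},{"jaw":1,"x":0,"y":0,"z":0,"wx":0,"wy":0,"wz":0}])

```text
t: 8.3
position: [0.5784, -0.1353, 0.1752]
eef_rot: [-90.2, -0.0, 63.1]
ft_force: [-2.9, 1.3, 15.9]
opening: 0.0306
```

```bash
python3 - <<'E'
from h import *
s=manip.sense();print(s["t"],s["position"],s["eef_rot"],s["ft_force"],s["moment"])
E
```

```text
8.3 [ 0.57835771 -0.135334    0.17517607] [-9.01638363e+01 -1.61870588e-03  6.30834268e+01] [-2.90507603  1.2530591  15.85869713] [ 0.22602581  0.63913776 -0.03268975]
```

The force jumped, so the plate is on its stop. I'll add a little preload, hold, and look.

>>> arm_command(steps=[{"jaw":1,"x":0,"y":0,"z":-0.0005,"wx":0,"wy":0,"wz":0},{"jaw":1,"x":0,"y":0,"z":0,"wx":0,"wy":0,"wz":0},{"jaw":1,"x":0,"y":0,"z":0,"wx":0,"wy":0,"wz":0},{"jaw":1,"x":0,"y":0,"z":0,"wx":0,"wy":0,"wz":0}])

```text
t: 8.7
position: [0.5784, -0.1354, 0.1751]
eef_rot: [-90.2, 0.0, 63.1]
ft_force: [-4.1, 1.5, 18.4]
opening: 0.0304
```

```bash
python3 - <<'E'
from h import *
s=manip.sense();print(s["t"],s["position"],s["eef_rot"],s["ft_force"],s["moment"])
im=manip.get_image("wrist");cv2.imwrite("pics/w6.png",im[:,:,::-1])
i2=manip.get_image("side");cv2.imwrite("pics/s6.png",cv2.resize(i2[190:330,230:400],None,fx=4,fy=4)[:,:,::-1])
E
```

```text
8.7 [ 0.57843562 -0.13537403  0.17514105] [-9.01882036e+01  3.98361227e-04  6.30848859e+01] [-4.05426488  1.48021003 18.38137253] [ 0.32511367  0.82491189 -0.02420711]
```

View pics/w6.png

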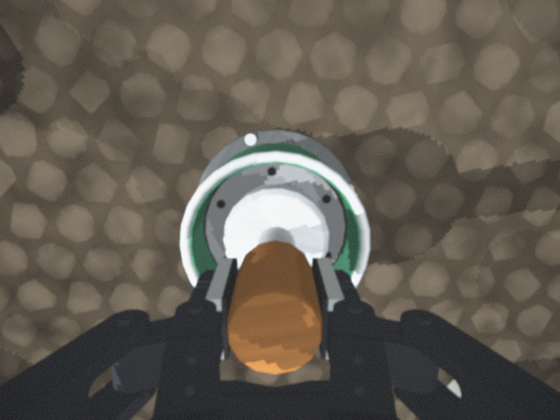

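View pics/s6.png

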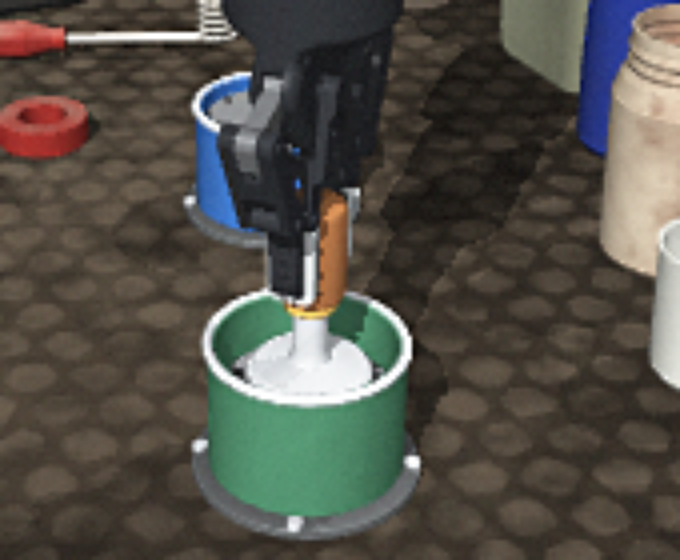

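The plate is bottomed (z 0.1751, about 21 N net), with the foot central (275,238) and about 0.2° off level. I'll hold to a bit over 1 s in total, then rise slowly.

>>> arm_command(steps=[{"jaw":1,"x":0,"y":0,"z":0,"wx":0,"wy":0,"wz":0},{"jaw":1,"x":0,"y":0,"z":0,"wx":0,"wy":0,"wz":0},{"jaw":1,"x":0,"y":0,"z":0,"wx":0,"wy":0,"wz":0},{"jaw":1,"x":0,"y":0,"z":0,"wx":0,"wy":0,"wz":0},{"jaw":1,"x":0,"y":0,"z":0,"wx":0,"wy":0,"wz":0},{"jaw":1,"x":0,"y":0,"z":0,"wx":0,"wy":0,"wz":0},{"jaw":1,"x":0,"y":0,"z":0,"wx":0,"wy":0,"wz":0}])

```text
t: 9.5
position: [0.5785, -0.1354, 0.1752]
eef_rot: [-90.2, -0.0, 63.1]
ft_force: [-3.0, 1.0, 17.0]
opening: 0.0304
```

>>> arm_command(steps=[{"jaw":1,"x":0,"y":0,"z":0.002,"wx":0,"wy":0,"wz":0},{"jaw":1,"x":0,"y":0,"z":0.004,"wx":0,"wy":0,"wz":0},{"jaw":1,"x":0,"y":0,"z":0.004,"wx":0,"wy":0,"wz":0},{"jaw":1,"x":0,"y":0,"z":0.004,"wx":0,"wy":0,"wz":0},{"jaw":1,"x":0,"y":0,"z":0.004,"wx":0,"wy":0,"wz":0},{"jaw":1,"x":0,"y":0,"z":0.004,"wx":0,"wy":0,"wz":0},{"jaw":1,"x":0,"y":0,"z":0.01,"wx":0,"wy":0,"wz":0},{"jaw":1,"x":0,"y":0,"z":0.02,"wx":0,"wy":0,"wz":0},{"jaw":1,"x":0,"y":0,"z":0.02,"wx":0,"wy":0,"wz":0},{"jaw":1,"x":0,"y":0,"z":0.004,"wx":0,"wy":0,"wz":0},{"jaw":1,"x":0,"y":0,"z":0,"wx":0,"wy":0,"wz":0}])

```text
t: 10.6
position: [0.5777, -0.135, 0.2485]
eef_rot: [-90.0, -0.0, 63.1]
ft_force: [-0.3, -0.1, -3.6]
opening: 0.0306
```

```bash
python3 - <<'E'
from h import *
s=manip.sense();print(s["t"],s["position"],s["eef_rot"],s["ft_force"],s["moment"])
i2=manip.get_image("side");cv2.imwrite("pics/s7.png",cv2.resize(i2[150:350,180:430],None,fx=3,fy=3)[:,:,::-1])
im=manip.get_image("wrist");cv2.imwrite("pics/w7.png",im[:,:,::-1])
E
```

```text
10.6 [ 0.57768783 -0.13500147  0.24854882] [-9.00118539e+01 -5.36127597e-03  6.30824832e+01] [-0.28138725 -0.10683133 -3.60621396] [ 0.01725903 -0.00488987 -0.03164629]
```

View pics/s7.png

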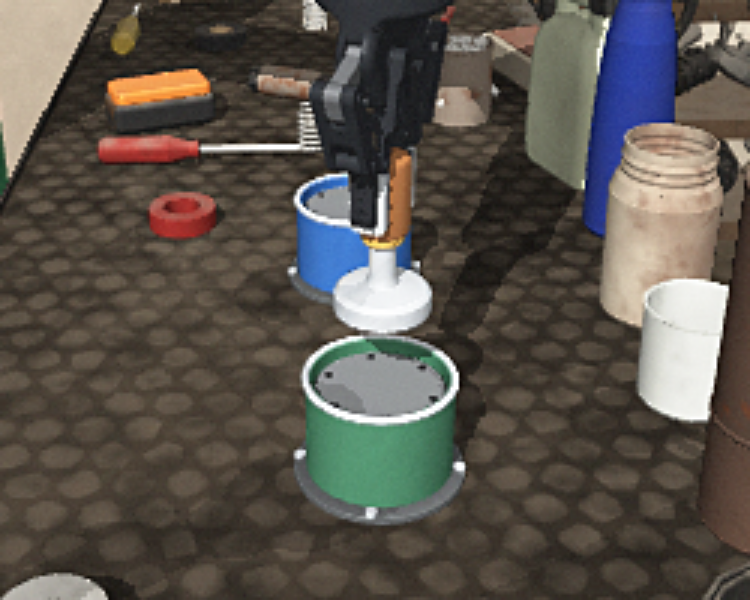

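View pics/w7.png

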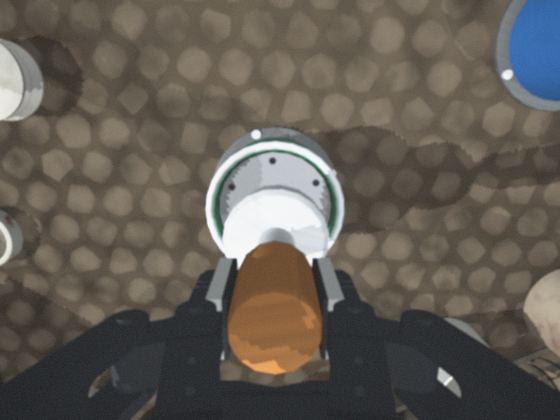

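The plate is back up at rest (same look as before the press, centre ~(382,383) in the crop) and the tamper is still square in the grip. Carrying it back to its original free spot.

>>> arm_command(steps=[{"jaw":1,"x":-0.012,"y":0.013,"z":0,"wx":0,"wy":0,"wz":0},{"jaw":1,"x":-0.022,"y":0.022,"z":0,"wx":0,"wy":0,"wz":0},{"jaw":1,"x":-0.022,"y":0.022,"z":0,"wx":0,"wy":0,"wz":0},{"jaw":1,"x":-0.022,"y":0.022,"z":0,"wx":0,"wy":0,"wz":0},{"jaw":1,"x":-0.022,"y":0.022,"z":0,"wx":0,"wy":0,"wz":0},{"jaw":1,"x":-0.012,"y":0.012,"z":0,"wx":0,"wy":0,"wz":0},{"jaw":1,"x":0,"y":0,"z":-0.02,"wx":0,"wy":0,"wz":0},{"jaw":1,"x":0,"y":0,"z":-0.03,"wx":0,"wy":0,"wz":0},{"jaw":1,"x":0,"y":0,"z":-0.03,"wx":0,"wy":0,"wz":0},{"jaw":1,"x":0,"y":0,"z":-0.02,"wx":0,"wy":0,"wz":0},{"jaw":1,"x":0,"y":0,"z":-0.008,"wx":0,"wy":0,"wz":0},{"jaw":1,"x":0,"y":0,"z":0,"wx":0,"wy":0,"wz":0}])

```text
t: 11.9
position: [0.4645, -0.0216, 0.1388]
eef_rot: [-89.8, 0.0, 63.1]
ft_force: [0.4, -0.1, -3.0]
opening: 0.0307
```

>>> arm_command(steps=[{"jaw":1,"x":0,"y":0,"z":0,"wx":0,"wy":0,"wz":0},{"jaw":1,"x":0,"y":0,"z":0,"wx":0,"wy":0,"wz":0}])

```text
t: 12.1
position: [0.4663, -0.0222, 0.1417]
eef_rot: [-90.1, -0.0, 63.1]
ft_force: [1.3, -0.2, -2.7]
opening: 0.0304
```

Lowering about 10 mm to touch down.

>>> arm_command(steps=[{"jaw":1,"x":0,"y":0,"z":-0.003,"wx":0,"wy":0,"wz":0},{"jaw":1,"x":0,"y":0,"z":-0.003,"wx":0,"wy":0,"wz":0},{"jaw":1,"x":0,"y":0,"z":-0.002,"wx":0,"wy":0,"wz":0},{"jaw":1,"x":0,"y":0,"z":-0.001,"wx":0,"wy":0,"wz":0},{"jaw":1,"x":0,"y":0,"z":0,"wx":0,"wy":0,"wz":0},{"jaw":1,"x":0,"y":0,"z":0,"wx":0,"wy":0,"wz":0}])

```text
t: 12.7
position: [0.4657, -0.022, 0.1316]
eef_rot: [-90.0, -0.0, 63.1]
ft_force: [-1.5, -0.3, 0.7]
opening: 0.0305
```

Touched down (force from −3 to +0.7 N). Releasing.

>>> arm_command(steps=[{"jaw":0.5,"x":0,"y":0,"z":0,"wx":0,"wy":0,"wz":0},{"jaw":0.4,"x":0,"y":0,"z":0,"wx":0,"wy":0,"wz":0},{"jaw":0.2,"x":0,"y":0,"z":0,"wx":0,"wy":0,"wz":0},{"jaw":0,"x":0,"y":0,"z":0,"wx":0,"wy":0,"wz":0},{"jaw":0,"x":0,"y":0,"z":0,"wx":0,"wy":0,"wz":0},{"jaw":0,"x":0,"y":0,"z":0,"wx":0,"wy":0,"wz":0},{"jaw":0,"x":0,"y":0,"z":0,"wx":0,"wy":0,"wz":0}])

```text
t: 13.4
position: [0.4657, -0.022, 0.1314]
eef_rot: [-90.0, -0.0, 63.1]
ft_force: [1.2, -0.3, 0.2]
opening: 0.0852
```

>>> arm_command(steps=[{"jaw":0,"x":0,"y":0,"z":0.01,"wx":0,"wy":0,"wz":0},{"jaw":0,"x":0,"y":0,"z":0.02,"wx":0,"wy":0,"wz":0},{"jaw":0,"x":0,"y":0,"z":0.03,"wx":0,"wy":0,"wz":0},{"jaw":0,"x":0,"y":0,"z":0.04,"wx":0,"wy":0,"wz":0},{"jaw":0,"x":0,"y":0,"z":0.03,"wx":0,"wy":0,"wz":0},{"jaw":0,"x":0,"y":0,"z":0.01,"wx":0,"wy":0,"wz":0},{"jaw":0,"x":0,"y":0,"z":0,"wx":0,"wy":0,"wz":0},{"jaw":0,"x":0,"y":0,"z":0,"wx":0,"wy":0,"wz":0}])

```text
t: 14.2
position: [0.4654, -0.0219, 0.2705]
eef_rot: [-89.9, 0.0, 63.1]
ft_force: [0.2, -0.3, -0.9]
opening: 0.0853
```

```bash
python3 - <<'E'
from h import *
s=manip.sense();print(s["t"],s["position"],s["eef_rot"],s["ft_force"],s["opening"])
i2=manip.get_image("side");cv2.imwrite("pics/s8.png",cv2.resize(i2[150:350,180:430],None,fx=3,fy=3)[:,:,::-1])
im=manip.get_image("wrist");cv2.imwrite("pics/w8.png",im[:,:,::-1])
E
```

```text
14.2 [ 0.46537691 -0.02190564  0.27049445] [-8.99382602e+01  4.48597408e-03  6.30821539e+01] [ 0.24645252 -0.3319268  -0.85240075] 0.08528684260056058
```

View pics/s8.png

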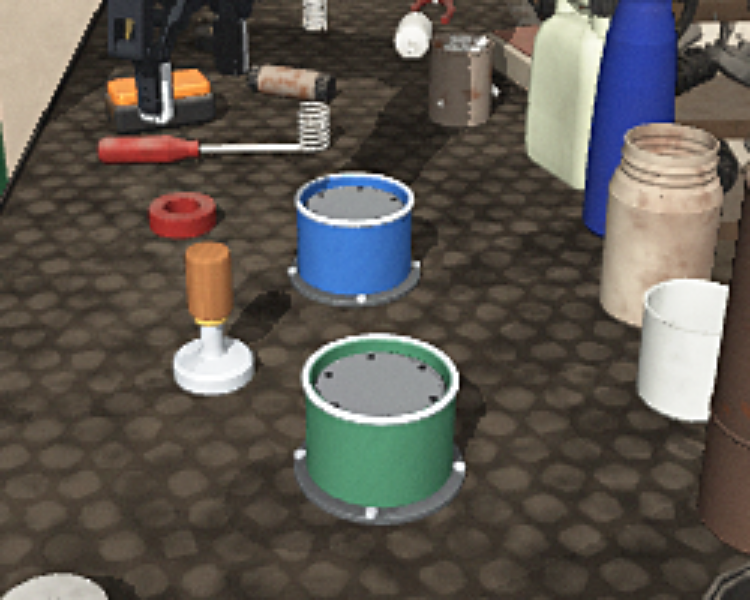

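View pics/w8.png

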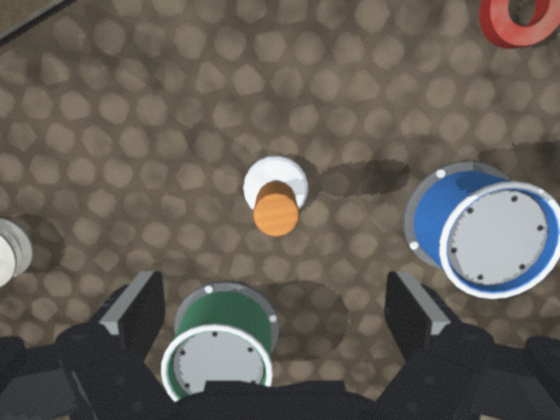

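The tamper stands upright, with its handle top at (277,213) and foot at (275,187) in the wrist view. It is clear of both pots, both plates are up, and the gripper is touching nothing. Handing in.

```bash
python3 -c "
from bench import manip
print(manip.finish_job())"
```

```text
the job is handed in; nothing more can be done
None
```

I pressed the green pot's plate down to its stop with the tamper, held it there for about 1.3 s, and let it rise. I then stood the tamper upright on its original spot and handed in at about 14.3 s.

- **Press:** The tool went about 18 mm below the expected contact height, and the wrist force then jumped from 8 N to 16–18 N, about 21 N on the plate. The tool was about 0.2° off vertical, and the foot was centred to within 1–2 mm by my measurements.
- **After release:** The side view shows the green plate back up as it was before the press. The blue plate was not touched.
- **Tamper:** It stands upright and clear of both pots, with the gripper open about 0.14 m above its release height and touching nothing.

**Failed or disagreed:**
- My first move command was refused because the rows were incomplete, and nothing moved.
- The wrist camera's rim fit put the green pot's centre about 1–2 mm from where the top and side views put it, so I used a value in between.
- During the hold there was a sideways force of about 4 N and a moment of about 0.9 N m. I did not trace their cause, but the foot did not shift in the wrist view.

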